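Pry open the baking-kit box with the spatula and stow the spatula in it

TASK

The lid of the wooden baking-kit box has no knob: take the red spatula from its rest, push its blade into the thin notch under the lid's front lip and pry the lid up with the blade, not with the fingers. Fold the lid back past upright so that it stays open, then lay the spatula flat and lengthwise in the box's wide front compartment and let go of it. Leave the mixer and the ramekin where they are.

Things in the scene. Friction and masses are not known exactly. Their poses are not given: they have to be found in the camera images.
- box: Fixed pale wooden box, outside 180 (x) by 250 (y) mm, walls 8 mm, 50 mm high. Origin: centre of its underside, z up; front (lip side) at -x, hinge at +x. Inner floor at z 18. A divider at x 28 to 32, top z 38, parts the empty wide front compartment (x -82..28, y -117..117) from the narrow rear one, which holds two fixed steel beaters up to z 44.
- lid (a joint): Hinge of the lid: 0 shut and level, grows as its front edge rises, 1.57 upright, stop at 1.95 rad. Stiff: it stays where it is left. The lid is a darker wooden plate with a mint square on top, 188 mm from hinge to front edge, 254 mm wide, 8 mm thick, 0.22 kg; shut, its underside is 50 mm above the counter.
- lid_lip (a point): Middle of the lower front edge of the lid; it moves with the lid. Shut, it lies 8 mm in front of the box's front wall.
- notch (a point): Centre of the notch's mouth on the outer face of the front wall (box frame -90, 0, 45 mm). The notch is 120 mm wide (y -60..60), its bottom at z 40: with the lid shut it is a slot 10 mm high (z 40 to 50 mm) through the 8 mm wall, open to the box's inside. The front faces roughly the robot's right (-y), the side of the spatula rest.
- hinge (a point): Middle of the hinge line, which runs along the box's y (box frame x 90, y 0, z 50 mm).
- bay (a point): Centre of the floor of the wide front compartment (box frame x -27, y 0, z 18 mm).
- spatula: Loose stiff red spatula, 200 mm, 90 g. Origin: mid-length on its centre line; x to the blade's tip, z normal to the blade. Handle x -100..10 mm, 20 wide (y), 24 thick (z). Blade x 28..100 mm, 50 wide, 3 thick, in the middle plane. Starts on its rest, blade down, handle rising at 35 degrees. Lying flat on a floor its origin is 12 mm above it.
- blade_tip (a point): Middle of the blade's front edge (spatula x 100 mm).
- grip (a point): Good place to hold the handle, on its centre line (spatula x -30 mm); at the start about 89 mm above the counter.
- rest: Fixed white ceramic spatula rest, 210 by 66 mm, origin at the centre of its underside; x points horizontally towards the blade's end. A low trough with a toe stop holds the blade's end; a post with saddle and cheeks, up to 123 mm high, holds the handle's rear (spatula x -91..-75 mm). The middle of the handle is free.
- mixer: Bystander: mint hand mixer lying on its base, 210 mm long (x), 80 mm wide, 134 mm high, origin at the centre of its underside; loose.
- ramekin: Bystander: blue ceramic ramekin, 90 mm across, 45 mm high, origin at the centre of its underside; loose.
Mind the look-alikes: they are no part of the job. Of the things that look like the spatula, the largest one is meant.

How it is judged:
On the way, in this order (a step that is already met when the one before it is completed fails the run):
1. the lid is pried up at least 12 degrees by the spatula, no finger touching it (value of joint lid above 0.21 rad and contact force between spatula and lid above 0.3 N and contact force between each of the arm, the fingers and lid below 0.1 N), for 0.1 s.
2. the lid is folded back past upright (value of joint lid above 1.57 rad), for 0.2 s.
At the end, for the whole second after the job is handed in: Lid past upright (over 1.57 rad); spatula at rest in the wide front compartment, flat within 10 degrees (either face up), lengthwise within 20 degrees (either way round), its origin within 48 mm across and 30 mm along of the middle and under 36 mm above the counter (value of joint lid above 1.57 rad and x of spatula in the frame of box between -0.075 and 0.021 m and y of spatula in the frame of box between -0.03 and 0.03 m and z of spatula in the frame of box below 0.036 m and angle between the z axis of spatula and the z axis of box, either way round below 0.17 rad and angle between the x axis of spatula and the y axis of box, either way round below 0.35 rad and linear speed of spatula below 0.03 m/s); the robot touches nothing.
It fails at once if a finger or the arm pushes on the lid before the blade has raised it half way (0.8 rad) (value of joint lid below 0.8 rad and contact force between any of the fingers, the arm and lid above 1.5 N).
It fails at once if the mixer is shifted more than 25 mm (distance of mixer from where it was at the start of the episode above 0.025 m).
It fails at once if the ramekin is shifted more than 25 mm (distance of ramekin from where it was at the start of the episode above 0.025 m).
It also fails if it takes over 58 s, if anything falls off the work surface, if the arm or the gripper's body presses on something with over 40 N, if the wrist force passes 120 N, or if a joint passes its speed limit or range.

ROBOT

A 6-joint arm with a two-finger parallel gripper is mounted at the origin on the work surface. World frame = base frame: x ahead of the robot, y to its left, z up, the work surface at z = 0. Lengths are in m, angles in rad, forces in N, time in s.
With the tool pointing down it reaches from about 0.4 to 0.825 m from the base axis. Payload 7 kg.
Tool frame: the origin (TCP) lies on the centre line of the jaws, within the pads' length; the fingertips stand 22 mm ahead of it and the grasp point (between the pads) lies 3 mm ahead of it; z points along the fingers, y is the line along which they close (so a half turn about z gives the same grasp; the last joint's range is limited). The gripper opens to 88 mm and grips with 3 to 60 N. Pads are 19 mm wide; open, the fingers measure 130 mm over their backs; the gripper's body (78 mm by 193 mm) begins 47 mm behind the grasp point.
Start: joints at [1.492, 0.359, 0.012, 0, -1.224, -0.288], TCP at [0.242, 0.63, 0.249] pointing down, gripper open.
Joint ranges: [-3.07, 3.07], [-1.43, 2.12], [-1.02, 1.25], [-3.03, 1.67], [-3.05, -0], [-3.03, 3.03]. Speed limits (rad/s): [2.39, 2.39, 3.01, 3.14, 3.14, 3.14].

INTERFACE

Orientations are given as [roll, pitch, yaw] about the fixed x, y, z axes, in that order (R = Rz(yaw) Ry(pitch) Rx(roll)).
In Python, from station import arm gives the robot as it stands.
- The arm moves only by the tool arm_command, never from a script. Its argument "series" is one flat list of numbers, 7 for each row, row after row: the turn, a rotation vector about the tool's x, y, z each as a share of 90 degrees, from -1 to 1, then the shift along the tool's x, y, z each as a share of 0.1 m, from -1 to 1, then the opening, from 0 (shut) to 1 (fully open). A call has 1 to 8 rows; each row is the pose to reach, as a shift and turn from the pose commanded when the call began, along the tool's axes at that moment; what a row does not reach only later rows make up. A row lasts 1/8 s, in which the tool goes at most 62.5 mm and 10.7 degrees, less where a joint would pass 70% of its speed; a pose out of reach is approached as far as the arm can. A call with a number of a shift or a turn outside -1 to 1 is refused whole. A call with a gripper value outside its range is refused whole. The fingers move at their own pace and stop on an object; "force" is the grip in N (left out, the last holds). Time passes only in rows, so rows that repeat a pose let the fingers close. It gives the time, the measured TCP pose, the force, the opening and the grip force at its end, in the units of the state.
- arm.get_state(): the state, without advancing time (a new reading comes with each control period).
- arm.grab_frame(name): name is "side" or "top" or "wrist"; returns the picture (420x560x3 uint8, blue, green, red); there is no depth.
- arm.camera_model(name): a dict with "fovy" (degrees; the focal length in pixels is half the picture's height over the tangent of half this angle, whatever the lens; pixels are square), "cx", "cy" (the principal point, pixels), "pose" (4x4, takes a point from camera to world coordinates). Camera axes: x right, y down, z forward; pixel columns grow to the right and rows downward; lengths in m; the calibration is good to about 2 mm. A picture is of the moment at which its call begins: read the wrist's pose just before it. camera_model takes no time and is no camera call; for the wrist camera it gives the pose at the moment of the call.
- arm.job_done(): hands the job in; it is judged then, once.
The state is a dict: "t": time; "q": joint angles; "qd": joint speeds; "joint_efforts": joint torques, N m; "eef_pos": TCP position; "ee_rot": TCP orientation; "force": force on the tool from outside, world axes, zero at the start; "moment": the same for the moment, N m; "width": finger opening in m; "gripper_force": force on a finger pad.
Only numpy, scipy, OpenCV 4.12 (cv2) and the standard library are available. Lean on these libraries where they do the work, as an engineer would, in place of code of your own. Each camera call takes 0.05 s, during which the arm holds its last target. There are 200 camera calls.

## Working session

There is one attempt and no reset: what is moved stays moved. The work goes in short steps, Python scripts to look and compute and a tool call to move; the robot and the scene stay as the last step left them, time stands still between calls to the robot, and variables do not carry over. Pictures are saved under pics/ and viewed, at most 10 in all, crops included, and the job is handed in when it is done.

Besides the shell and the picture viewer there is one more tool, called after ">>>" as name(argument=value, ...) on one line, values as JSON. arm_command: Moves the arm, as the interface text tells. Its arguments: {"type":"object","properties":{"series":{"type":"array"},"force":{"type":"number"}},"required":["series"]}

```bash
mkdir -p pics; ls; python3 - <<'E'
from station import arm
import cv2,numpy as np
s=arm.get_state();print(s)
a=[]
for n in("side","top"):
    f=arm.grab_frame(n);cv2.imwrite(f"pics/{n}0.png",f);m=arm.camera_model(n);print(n,m['fovy'],m['cx'],m['cy'],np.round(m['pose'],4).tolist())
E
```

```text
pics
{'t': 0.0, 'q': array([ 1.49209128e+00,  3.59370364e-01,  1.10557928e-02, -3.35497316e-04,
       -1.22408849e+00, -2.88105620e-01]), 'qd': array([-6.84093823e-04, -1.01060007e-03, -1.36254585e-05, -3.29989915e-04,
        1.61049770e-04, -1.08964614e-03]), 'joint_efforts': array([-2.32460166e-03, -5.82707226e+01,  2.93048573e+01,  6.99697763e+00,
        6.84289495e-03, -1.66046525e-04]), 'eef_pos': array([0.24194342, 0.62966682, 0.24763464]), 'ee_rot': array([ 3.13996252e+00, -1.54183418e-04, -3.66924794e-01]), 'force': array([-0.78958371,  0.24261065,  0.49986417]), 'moment': array([0.0085779 , 0.05128117, 0.00643021]), 'gripper_force': 0.0, 'width': 0.08774456397569905}
side 55.76534823178835 279.37056317350704 213.95284105637748 [[0.9804, -0.1476, 0.1308, 0.4006], [-0.1967, -0.7801, 0.5939, -0.6428], [0.0144, -0.608, -0.7938, 0.804], [0.0, 0.0, 0.0, 1.0]]
top 50.03402828482281 285.5952545777121 210.25783972845323 [[-0.014, -0.9805, 0.1962, 0.3429], [-0.9999, 0.0139, -0.0017, -0.0589], [-0.001, -0.1962, -0.9806, 1.1116], [0.0, 0.0, 0.0, 1.0]]
```

View pics/top0.png

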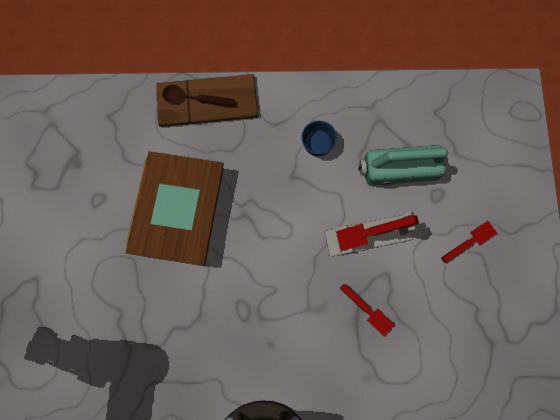

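View pics/side0.png

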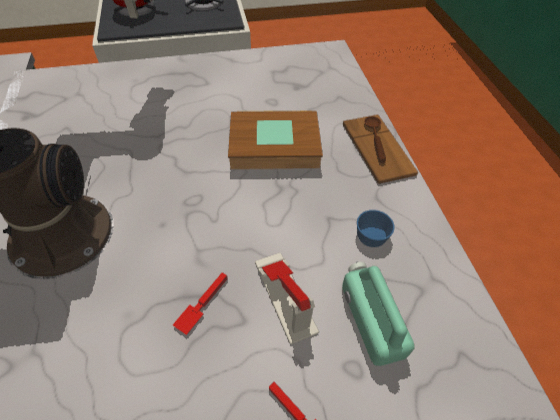

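Candidates for the spatula in the top picture: one on the white rest (~378,232), one lying at (~470,242) and one lying at (~368,310). The one on the rest is the largest and the only one in a rest, so it is the one meant. The box lid is at (175,208), with its front on the right edge (~213,213). The ramekin is at (319,138) and the mixer at (405,165).

```bash
cat > h.py <<'E'
import cv2,numpy as np
from station import arm
def cam(n):
    m=arm.camera_model(n);return 210/np.tan(np.radians(m['fovy']/2)),m['cx'],m['cy'],np.array(m['pose'])
def ray(n,p,z,c=None):
    f,cx,cy,P=c or cam(n)
    d=P[:3,:3]@np.array([(p[0]-cx)/f,(p[1]-cy)/f,1]);o=P[:3,3]
    return o+d*(z-o[2])/d[2]
def proj(n,X,c=None):
    f,cx,cy,P=c or cam(n)
    v=P[:3,:3].T@(np.array(X)-P[:3,3]);return np.array([f*v[0]/v[2]+cx,f*v[1]/v[2]+cy])
E
python3 - <<'E'
from h import *
im={n:cv2.imread(f'pics/{n}0.png') for n in('top','side')}
for n in im:
    hsv=cv2.cvtColor(im[n],cv2.COLOR_BGR2HSV);H,S,V=cv2.split(hsv)
    red=(((H<5)|(H>174))&(S>215)&(V>70)).astype(np.uint8)
    cs,_=cv2.findContours(red,0,2)
    for c in cs:
        if cv2.contourArea(c)>150:
            print(n,'red',cv2.contourArea(c),cv2.boundingRect(c),cv2.approxPolyDP(c,2.0,True)[:,0].tolist())
    wood=((H>5)&(H<20)&(S>90)&(V>40)).astype(np.uint8)|((H>65)&(H<90)&(S>50)).astype(np.uint8)
    wood=cv2.morphologyEx(wood,cv2.MORPH_OPEN,np.ones((3,3)))
    cs,_=cv2.findContours(wood,0,2)
    for c in cs:
        x,y,w,h=cv2.boundingRect(c)
        if 1500<cv2.contourArea(c)<15000:
            print(n,'wood',x,y,w,h,cv2.approxPolyDP(c,4,True)[:,0].tolist())
            if n=='top':
                q=np.array([ray('top',p,.058)[:2] for p in c[:,0]],np.float32);print(cv2.minAreaRect(q))
    
a=cv2.resize(im['top'][200:280,310:510],None,fx=4,fy=4,interpolation=2)
b=cv2.resize(im['side'][245:345,215:415],None,fx=4,fy=4,interpolation=2)[:280]
cv2.imwrite('pics/crop.png',np.vstack([a,b]))
E
```

```text
top red 495.0 (341, 285, 53, 51) [[343, 285], [341, 288], [370, 314], [368, 320], [384, 335], [393, 324], [377, 309], [373, 313]]
top red 459.0 (443, 221, 53, 41) [[495, 231], [487, 221], [471, 232], [474, 236], [444, 256], [445, 261], [475, 240], [481, 243]]
top red 841.0 (337, 216, 79, 34) [[414, 216], [364, 231], [362, 224], [337, 231], [341, 249], [366, 243], [365, 236], [415, 223]]
top wood 126 152 97 113 [[148, 152], [126, 252], [203, 264], [222, 163]]
((0.5668038725852966, 0.20544427633285522), (0.19006116688251495, 0.2527989447116852), 80.2624740600586)
top wood 365 146 83 39 [[447, 151], [440, 146], [371, 150], [365, 157], [366, 180], [377, 184], [437, 179], [445, 172]]
((0.6635059714317322, -0.35724496841430664), (0.08766639232635498, 0.205927774310112), 3.38900089263916)
top wood 156 75 101 50 [[253, 75], [157, 83], [158, 124], [256, 115]]
((0.841367244720459, 0.13511669635772705), (0.11399417370557785, 0.24817930161952972), 4.881734848022461)
side wood 343 266 71 99 [[372, 266], [346, 274], [343, 287], [351, 295], [351, 309], [371, 359], [383, 364], [404, 358], [413, 343], [378, 268]]
side wood 343 115 74 68 [[343, 122], [378, 182], [416, 174], [378, 115]]
side wood 228 111 94 58 [[231, 112], [231, 168], [319, 167], [315, 111]]
side wood 0 22 98 47 [[94, 22], [0, 29], [0, 54], [30, 51], [35, 68], [97, 62]]
```

View pics/crop.png

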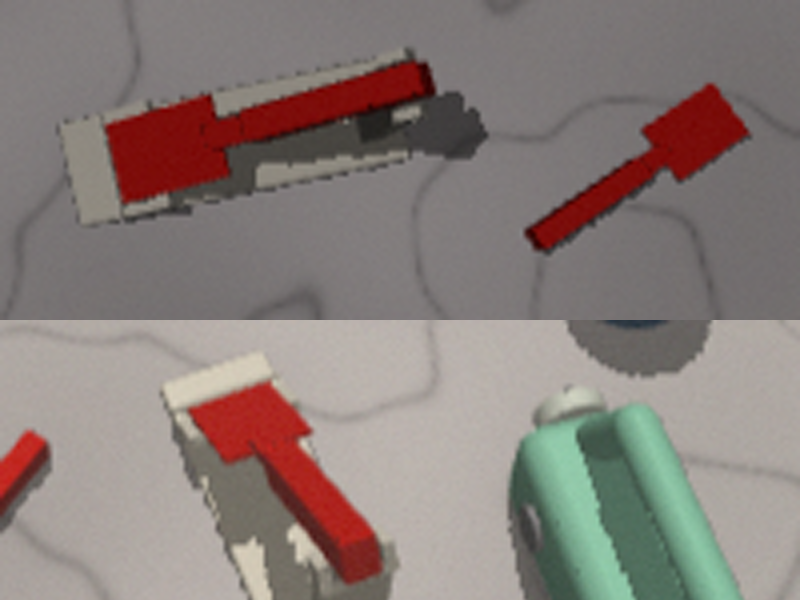

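The crop shows the red spatula on the white rest, clearly larger than the loose one at top right, so I take that one. Its blade front edge is at top pixels (337,232)-(340.5,251) and its handle rear is at ~(415,220).

```bash
cat >> h.py <<'E'
from scipy.spatial.transform import Rotation as Ro, Slerp
BO=np.array([.5675,.2094,0.]);BY=np.radians(80.26)
def b2w(x,y,z): return BO+Ro.from_euler('z',BY).apply([x,y,z])
def cur():
    s=arm.get_state();return Ro.from_euler('xyz',s['ee_rot']),np.array(s['eef_pos'])
def tool(h,pitch=0):
    "tool R whose handle heading is yaw h (rad), spatula pitched tip-down by pitch; both half turns"
    x=np.array([np.cos(h)*np.cos(pitch),np.sin(h)*np.cos(pitch),-np.sin(pitch)])
    up=np.array([np.cos(h)*np.sin(pitch),np.sin(h)*np.sin(pitch),np.cos(pitch)])
    z=-up;y=np.cross(z,x);A=Ro.from_matrix(np.c_[x,y,z]);return A,A*Ro.from_euler('z',np.pi)
def plan(R1,p1,K,start=None):
    R,p=start or cur();sl=Slerp([0,1],Ro.concatenate([R,R1]));p0=p
    for k in range(1,K+1):
        Rt=sl(k/K);pt=p0+(p1-p0)*k/K
        t=np.round((R.inv()*Rt).as_rotvec()/(np.pi/2),3);s=np.round(R.inv().apply(pt-p)/.1,2)
        print('turn',t.tolist(),'shift',s.tolist(),'deg',round(np.linalg.norm(t)*90,1),'mm',round(np.linalg.norm(s)*100))
        p=p+R.apply(s*.1);R=R*Ro.from_rotvec(t*np.pi/2)
    return R,p
E
python3 - <<'E'
from h import *
tip=ray('top',(338.9,241.3),.0144+.001);rear=ray('top',(415,220),.139)
# rear top edge -> axis end
d=tip-rear;h=np.arctan2(d[1],d[0]);print('tip',tip,'rear',rear,'h',np.degrees(h),'horiz',np.hypot(*d[:2]))
hd=np.array([np.cos(h),np.sin(h),0]);
axend=rear+np.r_[0,0,-.0098]-hd*.012*np.sin(np.radians(35))
print('len',np.linalg.norm(tip-axend))
ax=np.array([hd[0]*.8192,hd[1]*.8192,-.5736])
g=(tip+axend)/2+ax*(-.02);print('grip(-20)',g)
print('side chk',proj('side',tip),proj('side',rear),proj('side',g))
for n in('top','side'):
  for c in((-98,-127),(-98,127),(90,127),(90,-127)):print(n,c,proj(n,b2w(c[0]/1e3,c[1]/1e3,.058)).round(1))
for A in tool(h,np.radians(35)):
    R,p=cur();print(A.as_euler('xyz'),np.degrees((R.inv()*A).magnitude()))
A=tool(h,np.radians(35))
print(np.degrees(h),A[0].apply([0,0,1]))
for a in A: print('--');plan(a,g-a.apply([0,0,.08]),8)
E
```

```text
tip [ 0.48273202 -0.19034624  0.0154    ] rear [ 0.5115983  -0.34419986  0.139     ] h 100.62639289369092 horiz 0.15653817006559342
len 0.19914038207983953
grip(-20) [ 0.50082105 -0.28675851  0.083772  ]
side chk [270.68715833 264.10655947] [301.71761758 299.44772681] [288.27669027 286.42225325]
top (-98, -127) [222.6 161.9]
top (-98, 127) [202.7 265.2]
top (90, 127) [123.9 252.7]
top (90, -127) [147.2 150.5]
side (-98, -127) [322.2 154.4]
side (-98, 127) [227.2 155.2]
side (90, 127) [230.5 110.4]
side (90, -127) [316.3 109.9]
[-3.14159265  0.61086524  1.75626187] 124.56536820626329
[ 3.14159265 -0.61086524 -1.38533078] 67.21449129448374
100.62639289369092 [ 0.10576985 -0.56373989 -0.81915204]
--
turn [-0.051, -0.029, -0.163] shift [0.68, 0.9, 0.12] deg 15.6 mm 113
turn [-0.052, -0.028, -0.162] shift [0.44, 1.04, 0.18] deg 15.5 mm 114
turn [-0.051, -0.029, -0.163] shift [0.18, 1.1, 0.25] deg 15.6 mm 114
turn [-0.051, -0.028, -0.163] shift [-0.09, 1.08, 0.34] deg 15.6 mm 114
turn [-0.051, -0.029, -0.163] shift [-0.35, 1.0, 0.43] deg 15.6 mm 114
turn [-0.052, -0.028, -0.162] shift [-0.56, 0.84, 0.53] deg 15.5 mm 114
turn [-0.051, -0.029, -0.163] shift [-0.72, 0.64, 0.61] deg 15.6 mm 114
turn [-0.051, -0.028, -0.163] shift [-0.82, 0.38, 0.69] deg 15.6 mm 114
--
turn [-0.025, 0.044, 0.078] shift [0.68, 0.9, 0.12] deg 8.4 mm 113
turn [-0.024, 0.044, 0.079] shift [0.78, 0.81, 0.21] deg 8.4 mm 114
turn [-0.025, 0.045, 0.078] shift [0.85, 0.7, 0.3] deg 8.4 mm 114
turn [-0.025, 0.044, 0.079] shift [0.91, 0.58, 0.38] deg 8.4 mm 114
turn [-0.024, 0.044, 0.078] shift [0.94, 0.44, 0.46] deg 8.3 mm 114
turn [-0.025, 0.044, 0.079] shift [0.95, 0.31, 0.55] deg 8.4 mm 114
turn [-0.024, 0.044, 0.078] shift [0.94, 0.17, 0.62] deg 8.3 mm 114
turn [-0.025, 0.045, 0.079] shift [0.91, 0.03, 0.68] deg 8.5 mm 114
```

>>> arm_command(series=[-0.025,0.044,0.078,0.68,0.9,0.12,1,-0.025,0.044,0.078,0.68,0.9,0.12,1], force=60)

```text
t: 0.35
eef_pos: [0.273, 0.5202, 0.235]
ee_rot: [3.104, -0.073, -0.488]
force: [0.8, -0.8, 0.8]
width: 0.0873
gripper_force: 0.0
```

>>> arm_command(series=[-0.024,0.044,0.079,0.78,0.81,0.21,1,-0.024,0.044,0.079,0.78,0.81,0.21,1])

```text
t: 0.6
eef_pos: [0.3049, 0.4105, 0.2231]
ee_rot: [3.08, -0.148, -0.61]
force: [0.9, 0.2, 0.2]
width: 0.0873
gripper_force: 0.0
```

>>> arm_command(series=[-0.025,0.045,0.078,0.85,0.7,0.3,1,-0.025,0.045,0.078,0.85,0.7,0.3,1])

```text
t: 0.85
eef_pos: [0.3359, 0.3014, 0.2102]
ee_rot: [3.063, -0.227, -0.73]
force: [0.3, -0.3, 0.1]
width: 0.0876
gripper_force: 0.0
```

>>> arm_command(series=[-0.025,0.044,0.079,0.91,0.58,0.38,1,-0.025,0.044,0.079,0.91,0.58,0.38,1])

```text
t: 1.1
eef_pos: [0.3672, 0.1922, 0.198]
ee_rot: [3.056, -0.306, -0.852]
force: [1.2, -0.1, -0.3]
width: 0.0877
gripper_force: 0.0
```

>>> arm_command(series=[-0.024,0.044,0.078,0.94,0.44,0.46,1,-0.024,0.044,0.078,0.94,0.44,0.46,1])

```text
t: 1.35
eef_pos: [0.3987, 0.0839, 0.1861]
ee_rot: [3.06, -0.385, -0.975]
force: [1.2, 0.3, 0.2]
width: 0.088
gripper_force: 0.0
```

>>> arm_command(series=[-0.025,0.044,0.079,0.95,0.31,0.55,1,-0.025,0.044,0.079,0.95,0.31,0.55,1])

```text
t: 1.6
eef_pos: [0.43, -0.0248, 0.1731]
ee_rot: [3.075, -0.463, -1.105]
force: [1.1, 0.3, 0.3]
width: 0.0875
gripper_force: 0.0
```

>>> arm_command(series=[-0.024,0.044,0.078,0.94,0.17,0.62,1,-0.024,0.044,0.078,0.94,0.17,0.62,1])

```text
t: 1.85
eef_pos: [0.4612, -0.1336, 0.1604]
ee_rot: [3.102, -0.538, -1.24]
force: [0.8, 1.2, -0.1]
width: 0.0876
gripper_force: 0.0
```

>>> arm_command(series=[-0.025,0.045,0.079,0.91,0.03,0.68,1,-0.025,0.045,0.079,0.91,0.03,0.68,1,-0.025,0.045,0.079,0.91,0.03,0.68,1])

```text
t: 2.22
eef_pos: [0.4904, -0.2451, 0.1481]
ee_rot: [3.14, -0.61, -1.392]
force: [-0.1, -0.0, 0.1]
width: 0.0875
gripper_force: 0.0
```

```bash
python3 - <<'E'
from h import *
R,p=cur();c=cam('wrist');f=arm.grab_frame('wrist');cv2.imwrite('pics/w1.png',f)
h=np.radians(100.63);g=np.array([.50082,-.28676,.08377]);ax=np.array([np.cos(h)*.8192,np.sin(h)*.8192,-.5736])
print(p,R.as_euler('xyz'))
for x in(-.08,-.03,0,.05):print(x,proj('wrist',g+ax*x+np.array([0,0,.0]),c).round(1))
E
```

```text
[ 0.49035305 -0.24511297  0.14810697] [ 3.13984772 -0.60986994 -1.39244006]
-0.08 [272.6  97.1]
-0.03 [273.5 184.8]
0 [273.9 232. ]
0.05 [274.6 302.9]
```

View pics/w1.png

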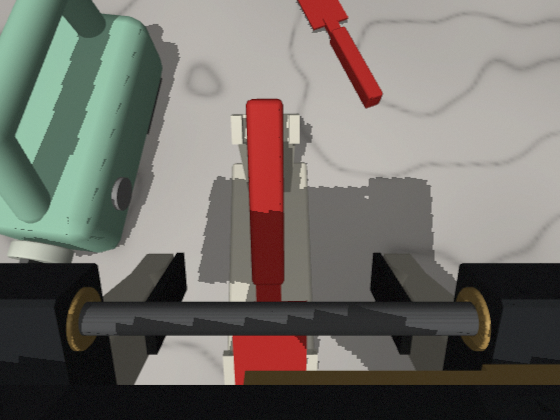

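The wrist picture shows the handle's centre at column ~266 (rows 100-280), about 7 px left of my prediction at 273. That is 3.5-4 mm towards +x, which agrees with the side view. The mixer's near edge is at columns 120-160, so I check its clearance.

```bash
python3 - <<'E'
from h import *
h=np.radians(100.63);A=tool(h,np.radians(35))[1];up=-A.apply([0,0,1])
g=np.array([.50082,-.28676,.08377])+.0037*np.array([np.sin(h),-np.cos(h),0]);print(g)
for z in(.05,.08,.11):
    print(z,[ray('side',q,z)[:2].round(3).tolist() for q in((343,287),(351,295),(351,309),(360,335))],[ray('top',q,z)[:2].round(3).tolist() for q in((365,157),(366,180),(377,184),(437,179))])
s=plan(A,g+up*.045,1);plan(A,g+up*.007,1,s)
E
```

```text
[ 0.5044565  -0.28607748  0.08377   ]
0.05 [[0.618, -0.293], [0.629, -0.314], [0.62, -0.344], [0.621, -0.399]] [[0.686, -0.258], [0.628, -0.258], [0.617, -0.284], [0.628, -0.431]]
0.08 [[0.61, -0.307], [0.62, -0.327], [0.611, -0.356], [0.612, -0.408]] [[0.677, -0.253], [0.62, -0.252], [0.609, -0.278], [0.62, -0.421]]
0.11 [[0.601, -0.321], [0.611, -0.34], [0.602, -0.367], [0.603, -0.418]] [[0.667, -0.247], [0.612, -0.247], [0.602, -0.271], [0.612, -0.41]]
turn [0.002, 0.001, -0.003] shift [-0.01, -0.06, 0.34] deg 0.3 mm 35
turn [0.0, -0.0, 0.0] shift [0.0, 0.0, 0.38] deg 0.0 mm 38
```

>>> arm_command(series=[0,0,0,0,-0.06,0.34,1,0,0,0,0,-0.06,0.34,1,0,0,0,0,-0.06,0.55,1,0,0,0,0,-0.06,0.72,1,0,0,0,0,-0.06,0.72,1])

```text
t: 2.9
eef_pos: [0.5067, -0.28, 0.0909]
ee_rot: [3.141, -0.61, -1.385]
force: [0.9, 0.0, 0.0]
width: 0.0878
gripper_force: 0.0
```

>>> arm_command(series=[0,0,0,0,0,0,0,0,0,0,0,0,0,0,0,0,0,0,0,0,0,0,0,0,0,0,0,0,0,0,0,0,0,0,0,0,0,0,0,0,0,0], force=60)

```text
t: 3.65
eef_pos: [0.5067, -0.2804, 0.0907]
ee_rot: [-3.141, -0.61, -1.387]
force: [-0.2, -0.3, 0.2]
width: 0.0332
gripper_force: 0.0
```

>>> arm_command(series=[0,0,0,0,0,0,0,0,0,0,0,0,0,0,0,0,0,0,0,0,0])

```text
t: 4.03
eef_pos: [0.5067, -0.2803, 0.0906]
ee_rot: [-3.142, -0.609, -1.386]
force: [-0.7, -0.2, -0.2]
width: 0.0193
gripper_force: 59.9
```

>>> arm_command(series=[0,0,0,0.06,0,-0.08,0,0,0,0,0.17,0,-0.25,0,0,0,0,0.34,0,-0.49,0,0,0,0,0.57,0,-0.82,0,0,0,0,0.57,0,-0.82,0])

```text
t: 4.65
eef_pos: [0.5086, -0.2792, 0.1933]
ee_rot: [-3.135, -0.61, -1.389]
force: [-0.4, 0.4, -1.5]
width: 0.0201
gripper_force: 59.9
```

```bash
python3 - <<'E'
from h import *
R,p=cur();print(p,R.as_euler('xyz'),arm.get_state()['width'])
Rn=tool(BY,0)[1]
# hover: tip 60mm before outer face, z=.16 ; TCP = tip -.12*x + up*.007
t=b2w(-.09-.06,0,.16);q=t-Ro.from_euler('z',BY).apply([.12,0,-.007]);print(q)
plan(Rn,q,4)
for n in('top','side'):cv2.imwrite(f'pics/{n}1.png',arm.grab_frame(n))
a=cv2.resize(cv2.imread('pics/side1.png')[150:350,200:400],(600,600));cv2.imwrite('pics/s1c.png',a)
E
```

```text
[ 0.50857452 -0.27923679  0.19325251] [-3.13482701 -0.60987177 -1.3890915 ] 0.020059221390171314
[ 0.52182208 -0.05670811  0.167     ]
turn [-0.018, -0.096, 0.055] shift [-0.48, -0.13, -0.26] deg 10.1 mm 56
turn [-0.018, -0.096, 0.054] shift [-0.52, -0.09, -0.18] deg 10.0 mm 56
turn [-0.018, -0.096, 0.055] shift [-0.55, -0.04, -0.1] deg 10.1 mm 56
turn [-0.018, -0.095, 0.054] shift [-0.56, 0.02, -0.02] deg 10.0 mm 56
```

View pics/s1c.png

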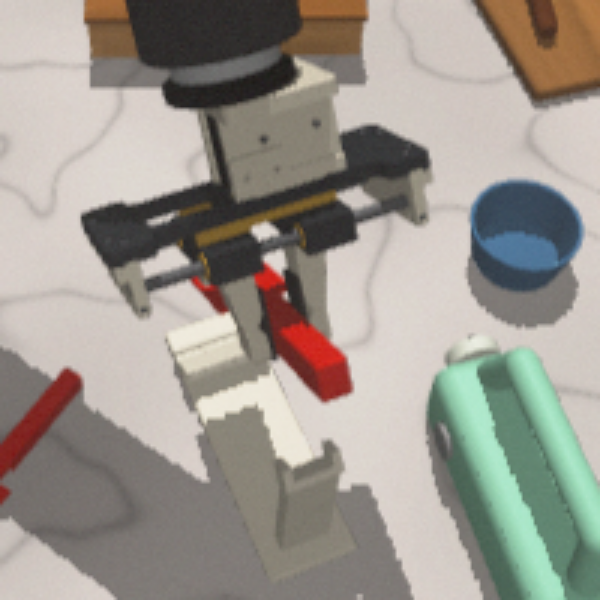

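The spatula is lifted clear of the rest and held firmly: red handle at crop (300,340), mixer and ramekin untouched. Next I level it and hover in front of the notch.

>>> arm_command(series=[-0.018,-0.096,0.055,-0.48,-0.13,-0.26,0,-0.018,-0.096,0.055,-0.48,-0.13,-0.26,0])

```text
t: 5.0
eef_pos: [0.5096, -0.2233, 0.1833]
ee_rot: [-3.12, -0.455, -1.486]
force: [0.7, -0.1, -0.8]
width: 0.0198
gripper_force: 59.9
```

>>> arm_command(series=[-0.018,-0.096,0.055,-0.52,-0.09,-0.18,0,-0.018,-0.096,0.055,-0.52,-0.09,-0.18,0])

```text
t: 5.25
eef_pos: [0.5143, -0.1677, 0.1769]
ee_rot: [-3.115, -0.302, -1.576]
force: [1.0, -0.0, -0.4]
width: 0.0195
gripper_force: 59.9
```

>>> arm_command(series=[-0.018,-0.096,0.055,-0.55,-0.04,-0.1,0,-0.018,-0.096,0.055,-0.55,-0.04,-0.1,0])

```text
t: 5.5
eef_pos: [0.5179, -0.1139, 0.1704]
ee_rot: [-3.124, -0.153, -1.66]
force: [0.4, -0.1, -0.5]
width: 0.0195
gripper_force: 59.9
```

>>> arm_command(series=[-0.018,-0.095,0.055,-0.56,0.02,-0.02,0,-0.018,-0.095,0.055,-0.56,0.02,-0.02,0,-0.018,-0.095,0.055,-0.56,0.02,-0.02,0])

```text
t: 5.88
eef_pos: [0.5196, -0.0604, 0.1639]
ee_rot: [3.137, -0.007, -1.743]
force: [-0.2, 0.1, -1.2]
width: 0.0192
gripper_force: 59.9
```

```bash
python3 - <<'E'
from h import *
R,p=cur();print(p,R.as_euler('xyz'))
im={}
for n in('top','side'):
    im[n]=arm.grab_frame(n);cv2.imwrite(f'pics/{n}2.png',im[n])
    # predicted blade corners
    for y in(-.025,.025):
      for x in (.12,.048): print(n,x,y,proj(n,p+R.apply([-x,y,.007])).round(1))
a=cv2.resize(im['side'][140:260,200:333],(532,480),interpolation=2)
b=cv2.resize(im['top'][130:250,200:266],(264,480),interpolation=2)
cv2.imwrite('pics/c2.png',np.hstack([a,b]))
E
```

```text
[ 0.51955018 -0.06041437  0.16388743] [ 3.13719968 -0.00713501 -1.7432141 ]
top 0.12 -0.025 [233.1 197.2]
top 0.048 -0.025 [265.6 202.2]
top 0.12 0.025 [228.9 219.5]
top 0.048 0.025 [261.8 224.6]
side 0.12 -0.025 [285.5 141.5]
side 0.048 -0.025 [286.6 162.9]
side 0.12 0.025 [264.6 141.6]
side 0.048 0.025 [264.7 163. ]
```

View pics/c2.png

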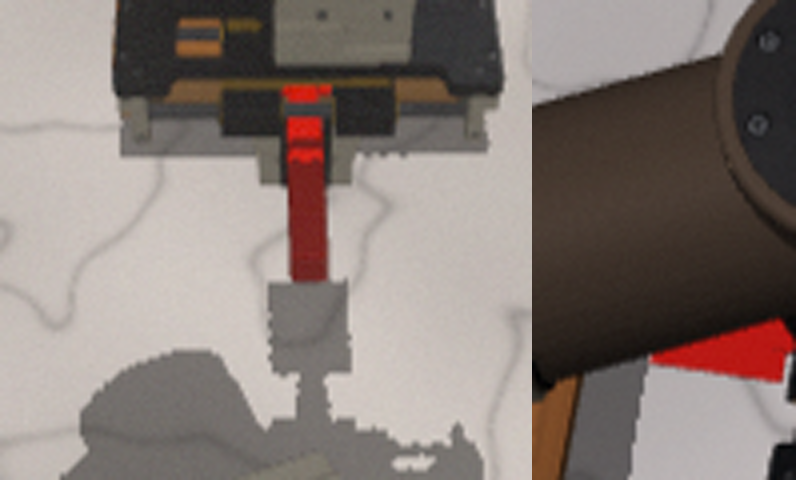

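Spatula blade edge in the top crop runs from px (230,220) to (263,225.5), within 1 px of the prediction. I now check the pitch from the handle's rear end in the side view, crop (289-328, 250-282).

```bash
python3 - <<'E'
from h import *
R,p=cur();print(p)
for dp in(-3,0,3):
  Q=R*Ro.from_euler('y',dp,degrees=True)
  o=p+R.apply([0,0,.007])
  print(dp,[ (k,proj('side',o+Q.apply(v)).round(1).tolist()) for k,v in dict(reartopL=[.08,.01,-.012],reartopR=[.08,-.01,-.012],rearbotL=[.08,.01,.012],rearbotR=[.08,-.01,.012]).items()], 'tipz',(o+Q.apply([-.12,0,0]))[2])
im=cv2.imread('pics/side2.png')
print(im[160:216:2,276].tolist())
hsv=cv2.cvtColor(im,cv2.COLOR_BGR2HSV);red=((hsv[...,0]<6)|(hsv[...,0]>172))&(hsv[...,1]>170)
for r in range(176,216,3):
    w=np.where(red[r,255:300])[0];print(r,w.min()+255 if len(w) else None,w.max()+255 if len(w) else None)
E
```

```text
[ 0.5194547  -0.05980054  0.16397137]
-3 [('reartopL', [272.0, 204.3]), ('reartopR', [281.6, 204.2]), ('rearbotL', [271.9, 211.0]), ('rearbotR', [281.4, 210.9])] tipz 0.1625853276439795
0 [('reartopL', [272.0, 202.8]), ('reartopR', [281.7, 202.7]), ('rearbotL', [271.9, 210.1]), ('rearbotR', [281.4, 210.0])] tipz 0.15630425773570286
3 [('reartopL', [272.0, 201.2]), ('reartopR', [281.7, 201.2]), ('rearbotL', [271.9, 209.0]), ('rearbotR', [281.5, 208.9])] tipz 0.15002501682151634
[[37, 69, 86], [17, 33, 210], [14, 31, 211], [61, 63, 66], [54, 57, 57], [27, 37, 211], [28, 35, 212], [23, 30, 165], [26, 30, 118], [26, 36, 210], [29, 35, 170], [28, 36, 119], [28, 34, 117], [35, 35, 120], [27, 32, 117], [32, 36, 120], [28, 35, 119], [33, 33, 119], [38, 38, 121], [34, 39, 121], [31, 41, 120], [33, 35, 120], [24, 28, 116], [30, 32, 108], [34, 38, 111], [70, 70, 104], [109, 113, 122], [111, 113, 119]]
176 272 280
179 272 280
182 272 280
185 272 280
188 272 279
191 273 280
194 273 280
197 273 280
200 273 280
203 273 280
206 273 280
209 274 279
212 None None
215 None None
```

```bash
python3 - <<'E'
from h import *
Rn=tool(BY,0)[1]
B=Ro.from_euler('z',BY)
def tcp(tipx,tipz): return b2w(tipx-.1175,0,tipz+.007)
s=plan(Rn,tcp(-.15,.10),1);s=plan(Rn,tcp(-.15,.0455),1,s);s=plan(Rn,tcp(-.105,.0455),1,s);plan(Rn,tcp(-.065,.0455),1,s)
E
```

```text
turn [0.003, -0.004, -0.002] shift [-0.06, -0.02, 0.57] deg 0.5 mm 57
turn [-0.0, 0.0, 0.0] shift [-0.0, -0.0, 0.54] deg 0.0 mm 54
turn [-0.0, 0.0, 0.0] shift [-0.45, -0.0, 0.0] deg 0.0 mm 45
turn [-0.0, 0.0, 0.0] shift [-0.4, -0.0, 0.0] deg 0.0 mm 40
```

>>> arm_command(series=[0.003,-0.004,-0.002,-0.06,-0.02,0.57,0,0.003,-0.004,-0.002,-0.06,-0.02,0.57,0,0.003,-0.004,-0.002,-0.06,-0.02,0.57,0])

```text
t: 6.35
eef_pos: [0.5234, -0.0531, 0.1085]
ee_rot: [-3.14, 0.003, -1.74]
force: [1.2, -0.9, -0.4]
width: 0.0198
gripper_force: 59.9
```

>>> arm_command(series=[0,0,0,0,0,0.54,0,0,0,0,0,0,0.54,0,0,0,0,-0.45,0,0.54,0,0,0,0,-0.45,0,0.54,0,0,0,0,-0.45,0,0.54,0])

```text
t: 6.98
eef_pos: [0.5318, -0.0077, 0.0558]
ee_rot: [-3.138, 0.005, -1.74]
force: [0.5, -0.8, -0.1]
width: 0.0199
gripper_force: 59.9
```

```bash
python3 - <<'E'
from h import *
R,p=cur();B=Ro.from_euler('z',BY);l=B.inv().apply(p-BO);print(p,R.as_euler('xyz'),'tip box',l+[.1175,0,-.007],arm.get_state()['force'])
im=arm.grab_frame('top');cv2.imwrite('pics/top3.png',im)
for y in(-.025,.025): print(proj('top',p+R.apply([-.1175,y,.007])).round(1))
cv2.imwrite('pics/c3.png',cv2.resize(im[130:280,160:360],(800,600),interpolation=2))
E
```

```text
[ 0.53181067 -0.0076606   0.05576209] [-3.13818481  0.00513741 -1.73991837] tip box [-0.10246963 -0.00154688  0.04876209] [ 0.45762379 -0.84441679 -0.14761195]
[217.3 202.7]
[213.4 222.9]
```

View pics/c3.png

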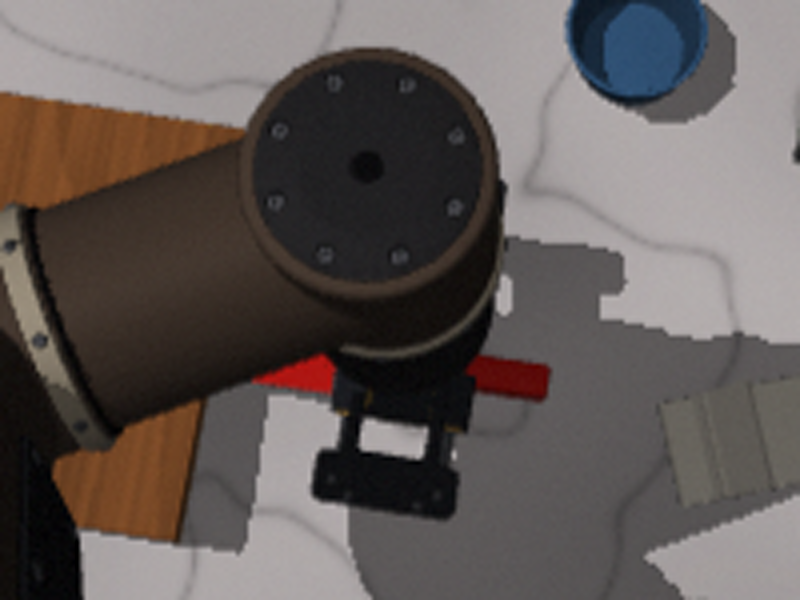

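The top crop shows the blade entering under the arm at ~(300,375), with the tip ~10 mm in front of the wall. It is 3 mm too high, so I correct that and then insert.

>>> arm_command(series=[0,0,0,0,0,0.033,0,0,0,0,0,0,0.033,0,0,0,0,-0.08,0,0.033,0,0,0,0,-0.16,0,0.033,0,0,0,0,-0.16,0,0.033,0])

```text
t: 7.65
eef_pos: [0.5337, 0.0085, 0.0503]
ee_rot: [-3.141, 0.004, -1.74]
force: [0.9, 0.1, -1.6]
width: 0.0195
gripper_force: 59.9
```

```bash
python3 - <<'E'
from h import *
R,p=cur();B=Ro.from_euler('z',BY);s=arm.get_state();print(p,R.as_euler('xyz'),'tip box',B.inv().apply(p-BO)+[.1175,0,-.007],s['force'],s['moment'],s['q'])
E
```

```text
[0.53366606 0.00854455 0.05028628] [-3.1405869   0.00431223 -1.74015263] tip box [-0.08618418 -0.00063398  0.04328628] [ 0.85109144  0.14688764 -1.55370755] [ 0.07459277  0.01200078 -0.01381337] [ 0.38133164  0.34519065 -0.53707289 -0.00497384 -0.68542529 -0.54684451]
```

>>> arm_command(series=[0,0,0,0,0,-0.015,0,0,0,0,-0.06,0,-0.015,0,0,0,0,-0.12,0,-0.015,0,0,0,0,-0.18,0,-0.015,0,0,0,0,-0.24,0,-0.015,0,0,0,0,-0.24,0,-0.015,0])

```text
t: 8.4
eef_pos: [0.5376, 0.0319, 0.0519]
ee_rot: [-3.141, 0.004, -1.74]
force: [0.4, -0.9, -1.6]
width: 0.0199
gripper_force: 59.9
```

```bash
python3 - <<'E'
from h import *
R,p=cur();B=Ro.from_euler('z',BY);s=arm.get_state();print(p,R.as_euler('xyz'),'tip box',B.inv().apply(p-BO)+[.1175,0,-.007],s['force'],s['moment'])
f=arm.grab_frame('side');cv2.imwrite('pics/side4.png',f)
E
```

```text
[0.53760904 0.03194114 0.05191134] [-3.14060128  0.00433263 -1.74047407] tip box [-0.06245777 -0.00056194  0.04491134] [ 0.42187699 -0.88181588 -1.55767896] [ 0.05187256 -0.01683834  0.03740544]
```

View pics/side4.png

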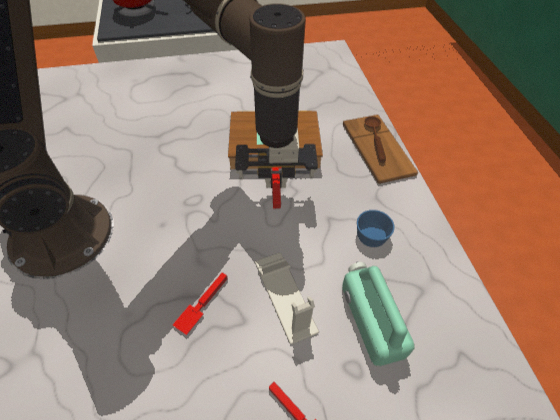

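The side picture shows the blade inserted under the lid's front edge (handle at (277,190)). The arm is upright and the forearm is well above the box. No contact force, so I pry.

>>> arm_command(series=[0,0,0,0,0,-0.06,0,0,0,0,-0.01,0,-0.16,0,0,0,0,-0.02,0,-0.27,0,0,0,0,-0.04,0,-0.38,0,0,0,0,-0.06,0,-0.47,0,0,0,0,-0.09,0,-0.56,0,0,0,0,-0.09,0,-0.56,0])

```text
t: 9.32
eef_pos: [0.5396, 0.0406, 0.1089]
ee_rot: [-3.139, 0.005, -1.741]
force: [-0.2, -0.4, -1.6]
width: 0.0195
gripper_force: 59.9
```

```bash
python3 - <<'E'
from h import *
R,p=cur();B=Ro.from_euler('z',BY);s=arm.get_state();print(p,R.as_euler('xyz'),'tip box',B.inv().apply(p-BO)+[.1175,0,-.007],s['force'],s['moment'])
f=arm.grab_frame('side');cv2.imwrite('pics/side5.png',cv2.resize(f[60:240,180:380],(660,594),interpolation=2))
E
```

```text
[0.53961131 0.04062493 0.1089454 ] [-3.13894827  0.0053989  -1.74072129] tip box [-0.05356042 -0.00106625  0.1019454 ] [-0.19253541 -0.44078031 -1.60975074] [-0.01632302  0.03117806  0.01461055]
```

View pics/side5.png

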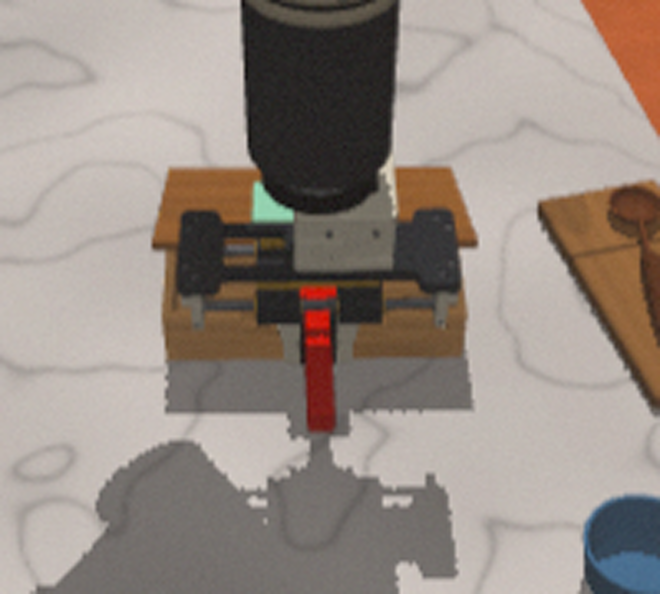

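The side crop shows the lid raised by the blade, its front edge at crop row ~245 and the gap visible below. I work out the angle.

```bash
cat >> h.py <<'E'
def lidpred(th,y,top=.008,L=.188): # lid front edge, upper
    return b2w(.09-L*np.cos(th)+top*np.sin(th),y,.05+L*np.sin(th)+top*np.cos(th))
E
python3 - <<'E'
from h import *
for th in(.1,.2,.25,.3,.35,.4):print(th,proj('side',lidpred(th,.127)).round(1),proj('side',lidpred(th,-.127)).round(1),proj('side',lidpred(th,.127,0)).round(1))
E
```

```text
0.1 [226.6 149.6] [322.9 148.8] [226.9 152. ]
0.2 [226.  143.4] [323.5 142.6] [226.3 146.1]
0.25 [225.8 140.1] [323.7 139.3] [226.  142.9]
0.3 [225.5 136.7] [324.  135.9] [225.7 139.6]
0.35 [225.2 133.2] [324.2 132.4] [225.5 136.2]
0.4 [225.  129.6] [324.4 128.9] [225.2 132.6]
```

>>> arm_command(series=[0,0,0,-0.05,0,-0.1,0,0,0,0,-0.09,0,-0.2,0,0,0,0,-0.16,0,-0.31,0,0,0,0,-0.22,0,-0.4,0,0,0,0,-0.29,0,-0.49,0,0,0,0,-0.37,0,-0.57,0,0,0,0,-0.37,0,-0.57,0])

```text
t: 10.25
eef_pos: [0.5458, 0.0773, 0.166]
ee_rot: [-3.139, 0.006, -1.74]
force: [-0.0, 0.0, -0.9]
width: 0.0198
gripper_force: 59.9
```

>>> arm_command(series=[0,0,0,-0.09,0,-0.08,0,0,0,0,-0.175,0,-0.15,0,0,0,0,-0.27,0,-0.21,0,0,0,0,-0.37,0,-0.26,0,0,0,0,-0.47,0,-0.31,0,0,0,0,-0.58,0,-0.35,0,0,0,0,-0.58,0,-0.35,0])

```text
t: 11.12
eef_pos: [0.5556, 0.1346, 0.2009]
ee_rot: [-3.139, 0.006, -1.74]
force: [0.4, -0.5, -2.1]
width: 0.0194
gripper_force: 59.9
```

```bash
python3 - <<'E'
from h import *
R,p=cur();B=Ro.from_euler('z',BY);s=arm.get_state();print(p,R.as_euler('xyz'),'tip box',B.inv().apply(p-BO)+[.1175,0,-.007],s['force'],s['moment'],s['width'])
f=arm.grab_frame('side');cv2.imwrite('pics/side6.png',cv2.resize(f[20:260,150:400],(625,600),interpolation=2))
for th in(.8,1,1.25,1.4):print(th,[proj('side',lidpred(th,y,0)).round(1).tolist() for y in(.127,-.127)])
E
```

```text
[0.55555311 0.134634   0.20086787] [-3.13942235  0.00560829 -1.74017351] tip box [ 0.04179056 -0.00087404  0.19386787] [ 0.35519746 -0.48622246 -2.14711473] [ 0.10179073 -0.05450011  0.01571366] 0.019449861692077318
0.8 [[223.8, 102.3], [325.2, 101.8]]
1 [[223.6, 87.2], [325.0, 86.7]]
1.25 [[223.8, 70.2], [324.2, 69.9]]
1.4 [[224.1, 61.6], [323.5, 61.4]]
```

View pics/side6.png

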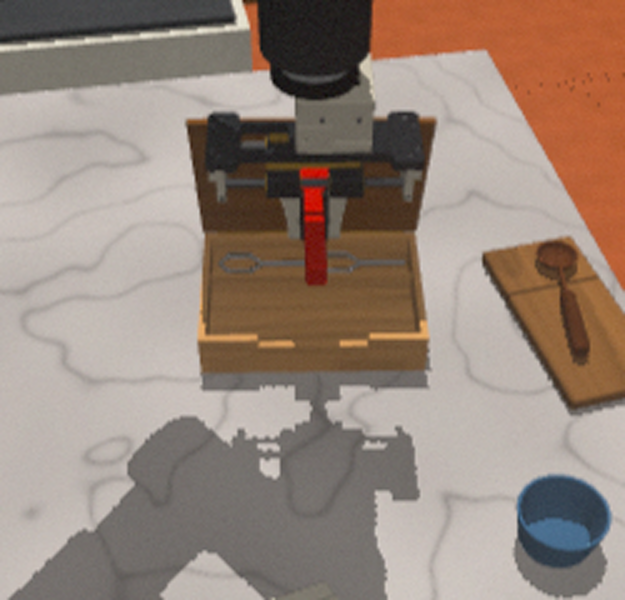

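The side crop shows the lid nearly upright, its edge at px row ~68 (θ≈1.28), with the box and beaters open to view. I push it on past upright.

>>> arm_command(series=[0,0,0,-0.12,0,-0.03,0,0,0,0,-0.24,0,-0.05,0,0,0,0,-0.37,0,-0.07,0,0,0,0,-0.5,0,-0.07,0,0,0,0,-0.62,0,-0.06,0,0,0,0,-0.74,0,-0.05,0,0,0,0,-0.84,0,-0.04,0,0,0,0,-0.84,0,-0.04,0])

```text
t: 12.18
eef_pos: [0.5694, 0.2171, 0.2045]
ee_rot: [-3.14, 0.005, -1.74]
force: [0.4, 0.0, -1.6]
width: 0.0196
gripper_force: 59.9
```

```bash
python3 - <<'E'
from h import *
R,p=cur();B=Ro.from_euler('z',BY);s=arm.get_state();print(p,R.as_euler('xyz'),'tip box',B.inv().apply(p-BO)+[.1175,0,-.007],s['force'],s['moment'],s['width'],s['t'])
f=arm.grab_frame('side');cv2.imwrite('pics/side7.png',f)
hsv=cv2.cvtColor(f,cv2.COLOR_BGR2HSV)
for c in(232,315): print(c,[(r,*hsv[r,c].tolist()) for r in range(34,72,2)])
for th in(1.3,1.5,1.6,1.7,1.8,1.9):print(th,[proj('side',lidpred(th,y,t)).round(1).tolist() for y in(.127,-.127) for t in(0,.008)])
E
```

```text
[0.56940472 0.21714587 0.20454044] [-3.14041161  0.00486312 -1.74040375] tip box [ 0.12545646 -0.00056684  0.19754044] [ 0.4065595   0.01237452 -1.62354132] [ 0.04656838 -0.02246036 -0.01179328] 0.01958684254560922 12.175
232 [(34, 19, 30, 121), (36, 21, 27, 121), (38, 22, 32, 121), (40, 18, 32, 120), (42, 21, 28, 119), (44, 22, 32, 120), (46, 13, 116, 128), (48, 15, 154, 78), (50, 14, 159, 77), (52, 12, 150, 78), (54, 16, 166, 80), (56, 14, 151, 88), (58, 12, 162, 82), (60, 13, 159, 80), (62, 13, 169, 83), (64, 14, 152, 84), (66, 12, 144, 83), (68, 13, 162, 77), (70, 15, 163, 83)]
315 [(34, 9, 177, 183), (36, 9, 178, 183), (38, 10, 185, 182), (40, 10, 184, 182), (42, 8, 88, 185), (44, 12, 17, 193), (46, 13, 104, 137), (48, 13, 165, 82), (50, 13, 135, 72), (52, 13, 110, 65), (54, 9, 55, 60), (56, 5, 33, 47), (58, 168, 24, 54), (60, 159, 36, 50), (62, 4, 44, 41), (64, 21, 55, 46), (66, 14, 71, 104), (68, 15, 117, 94), (70, 14, 160, 86)]
1.3 [[223.9, 67.2], [224.0, 64.7], [324.0, 66.9], [323.8, 64.4]]
1.5 [[224.5, 56.8], [224.6, 54.9], [322.9, 56.6], [322.6, 54.7]]
1.6 [[224.8, 52.6], [225.0, 51.0], [322.2, 52.4], [321.9, 50.9]]
1.7 [[225.3, 49.3], [225.5, 48.0], [321.5, 49.1], [321.2, 47.9]]
1.8 [[225.8, 46.7], [226.0, 45.8], [320.7, 46.5], [320.4, 45.6]]
1.9 [[226.3, 44.9], [226.6, 44.3], [319.9, 44.8], [319.6, 44.2]]
```

```bash
python3 - <<'E'
from h import *
R,p=cur()
s=plan(R,b2w(-.06,-.0175,.2),1)
Rn=tool(BY+np.pi/2,0)[1]
s=plan(Rn,b2w(-.027,-.0175,.18),2,s)
s=plan(Rn,b2w(-.027,-.0175,.1),1,s)
s=plan(Rn,b2w(-.027,-.0175,.06),1,s)
E
```

```text
turn [0.0, 0.0, 0.0] shift [0.68, -0.17, 0.04] deg 0.0 mm 70
turn [-0.002, 0.001, -0.5] shift [-0.17, 0.0, 0.1] deg 45.0 mm 20
turn [-0.001, 0.001, -0.5] shift [-0.12, -0.12, 0.1] deg 45.0 mm 20
turn [-0.0, 0.0, 0.0] shift [-0.0, 0.01, 0.8] deg 0.0 mm 80
turn [-0.0, 0.0, 0.0] shift [-0.0, -0.0, 0.4] deg 0.0 mm 40
```

>>> arm_command(series=[0,0,0,0.34,0,0.02,0,0,0,0,0.68,-0.17,0.04,0,0,0,0,0.68,-0.17,0.04,0])

```text
t: 12.6
eef_pos: [0.5747, 0.1442, 0.2007]
ee_rot: [-3.14, 0.005, -1.744]
force: [0.4, 0.2, -1.4]
width: 0.0196
gripper_force: 59.9
```

>>> arm_command(series=[0,0,-0.1,-0.03,0,0.02,0,0,0,-0.2,-0.06,0,0.04,0,0,0,-0.3,-0.1,0,0.06,0,0,0,-0.4,-0.14,0,0.08,0,-0.002,0.001,-0.5,-0.17,0,0.1,0,-0.002,0.001,-0.5,-0.17,0,0.1,0])

```text
t: 13.35
eef_pos: [0.5773, 0.1635, 0.1905]
ee_rot: [-3.141, 0.002, -0.956]
force: [-0.7, -0.1, -1.2]
width: 0.0194
gripper_force: 59.9
```

>>> arm_command(series=[0,0,-0.1,-0.02,-0.02,0.02,0,0,0,-0.2,-0.05,-0.05,0.04,0,0,0,-0.3,-0.07,-0.07,0.06,0,0,0,-0.4,-0.1,-0.1,0.08,0,-0.001,0.001,-0.5,-0.12,-0.12,0.1,0,-0.001,0.001,-0.5,-0.12,-0.12,0.1,0,-0.001,0.001,-0.5,-0.12,-0.12,0.1,0])

```text
t: 14.22
eef_pos: [0.5801, 0.1797, 0.1807]
ee_rot: [3.142, 0.0, -0.175]
force: [0.3, 0.4, -0.3]
width: 0.0194
gripper_force: 59.9
```

```bash
python3 - <<'E'
from h import *
R,p=cur();B=Ro.from_euler('z',BY);s=arm.get_state();print(p,R.as_euler('xyz'),'box',B.inv().apply(p-BO),s['force'],s['moment'],s['width'],s['t'],s['q'])
f=arm.grab_frame('side');cv2.imwrite('pics/side8.png',f);g=arm.grab_frame('top');cv2.imwrite('pics/top8.png',g)
for n,i in(('side',f),('top',g)):
  hsv=cv2.cvtColor(i,cv2.COLOR_BGR2HSV);m=(((hsv[...,0]<5)|(hsv[...,0]>174))&(hsv[...,1]>180)&(hsv[...,2]>60)).astype(np.uint8)
  cs,_=cv2.findContours(m,0,2)
  for c in cs:
    if cv2.contourArea(c)>40: print(n,cv2.boundingRect(c),cv2.approxPolyDP(c,1.5,True)[:,0].tolist())
  print('pred',n,[proj(n,p+R.apply(v)).round(1).tolist() for v in([-.1175,-.025,.007],[-.1175,.025,.007],[-.0455,-.025,.007],[-.0455,.025,.007],[.0825,.01,-.005],[.0825,-.01,-.005],[.0825,.01,.019],[.0825,-.01,.019])])
hsv=cv2.cvtColor(f,cv2.COLOR_BGR2HSV);print([(r,*hsv[r,235].tolist()) for r in range(40,56,2)])
Rn=tool(BY+np.pi/2,0)[1]
s=plan(Rn,b2w(-.027,-.0175,.1),1)
E
```

```text
[0.58012064 0.17971912 0.18074422] [ 3.14158724e+00  3.15800643e-04 -1.75452241e-01] box [-0.02711793 -0.01746006  0.18074422] [ 0.260868    0.42577279 -0.30012413] [-0.00281055  0.01711373 -0.03693119] 0.019365402287312292 14.225 [ 6.21595964e-01  2.99951805e-01 -2.35923234e-01 -2.58284259e-04
 -1.03514586e+00  7.73879976e-01]
side (269, 383, 37, 37) [[273, 383], [269, 388], [295, 418], [305, 419]]
side (174, 273, 52, 61) [[222, 273], [194, 308], [189, 306], [174, 323], [177, 328], [185, 333], [191, 328], [202, 314], [199, 311], [201, 304], [225, 277]]
side (300, 97, 13, 12) [[301, 97], [300, 108], [311, 107], [312, 98]]
side (234, 97, 32, 13) [[234, 98], [234, 109], [261, 109], [265, 105], [265, 100], [262, 100], [261, 97]]
side (114, 0, 36, 7) [[114, 1], [123, 6], [134, 6], [149, 0]]
pred side [[235.6, 96.3], [234.8, 108.5], [263.6, 96.2], [263.5, 108.5], [314.4, 100.7], [313.8, 95.8], [313.6, 108.5], [313.0, 103.6]]
top (341, 284, 53, 52) [[344, 284], [341, 288], [370, 315], [368, 320], [384, 335], [393, 324], [377, 309], [373, 312]]
top (442, 221, 55, 41) [[496, 232], [487, 221], [471, 232], [473, 235], [471, 239], [442, 258], [444, 261], [447, 261], [476, 240], [480, 244]]
top (151, 200, 30, 46) [[167, 200], [166, 209], [164, 211], [158, 210], [151, 243], [174, 245], [180, 214], [173, 212], [174, 204], [170, 204]]
top (175, 154, 10, 11) [[176, 154], [175, 163], [182, 164], [184, 155]]
pred top [[149.9, 241.0], [173.3, 244.8], [157.4, 207.8], [180.4, 211.5], [184.5, 151.8], [175.4, 150.4], [186.9, 155.3], [178.0, 153.9]]
[(40, 22, 24, 119), (42, 24, 32, 119), (44, 18, 32, 120), (46, 14, 112, 127), (48, 14, 166, 77), (50, 13, 162, 77), (52, 14, 163, 78), (54, 12, 151, 81)]
turn [0.0, 0.0, -0.002] shift [0.0, -0.0, 0.81] deg 0.2 mm 81
```

>>> arm_command(series=[0,0,0,0,0,0.4,0,0,0,0,0,0,0.81,0,0,0,0,0,0,0.81,0])

```text
t: 14.7
eef_pos: [0.5781, 0.1784, 0.0968]
ee_rot: [3.137, 0.005, -0.173]
force: [-0.4, -0.4, -0.1]
width: 0.02
gripper_force: 59.9
```

>>> arm_command(series=[0,0,0,0,0,0.25,0,0,0,0,0,0,0.45,0,0,0,0,0,0,0.5,0,0,0,0,0,0,0.55,0,0,0,0,0,0,0.55,0,0,0,0,0,0,0.55,0])

```text
t: 15.45
eef_pos: [0.5805, 0.18, 0.0454]
ee_rot: [-3.141, -0.0, -0.17]
force: [0.3, 0.5, -0.9]
width: 0.0194
gripper_force: 59.9
```

>>> arm_command(series=[0,0,0,0,0,0.02,0,0,0,0,0,0,0.02,0,0,0,0,0,0,0.02,0.4,0,0,0,0,0,0.02,0.4,0,0,0,0,0,0.02,0.4,0,0,0,0,0,0.02,0.4,0,0,0,0,0,0.02,0.4])

```text
t: 16.32
eef_pos: [0.5801, 0.1797, 0.0426]
ee_rot: [3.141, 0.0, -0.17]
force: [-0.3, -0.6, -0.1]
width: 0.0351
gripper_force: 0.0
```

>>> arm_command(series=[0,0,0,0,0,-0.15,0.4,0,0,0,0,0,-0.4,0.4,0,0,0,0,0,-0.9,0.4,0,0,0,0,0,-0.9,0.4])

```text
t: 16.82
eef_pos: [0.5827, 0.1811, 0.1381]
ee_rot: [-3.136, -0.006, -0.17]
force: [-0.8, -0.2, -0.2]
width: 0.0347
gripper_force: 0.0
```

>>> arm_command(series=[0,0,0,0,0.4,-0.9,0.4,0,0,0,0,0.9,-0.9,0.4,0,0,0,0,0.9,-0.9,0.4])

```text
t: 17.2
eef_pos: [0.5651, 0.0891, 0.2259]
ee_rot: [-3.139, -0.003, -0.172]
force: [0.6, 0.3, -0.2]
width: 0.0347
gripper_force: 0.0
```

```bash
python3 - <<'E'
from h import *
s=arm.get_state();print(s['eef_pos'],s['force'],s['width'],s['t'])
B=Ro.from_euler('z',BY)
f=arm.grab_frame('side');g=arm.grab_frame('top')
cv2.imwrite('pics/side9.png',f);cv2.imwrite('pics/top9.png',g)
for n,i in(('side',f),('top',g)):
  hsv=cv2.cvtColor(i,cv2.COLOR_BGR2HSV);m=(((hsv[...,0]<5)|(hsv[...,0]>174))&(hsv[...,1]>180)&(hsv[...,2]>40)).astype(np.uint8)
  cs,_=cv2.findContours(m,0,2)
  for c in cs:
    x,y,w,h=cv2.boundingRect(c)
    if cv2.contourArea(c)>40 and y<270: 
      a=cv2.approxPolyDP(c,2,True)[:,0];print(n,(x,y,w,h),a.tolist())
      print([(B.inv().apply(ray(n,q,.032)-BO)*1e3).round(0)[:2].tolist() for q in a])
  print('pred',n,[proj(n,b2w(-.027+dx,dy,.03)).round(1).tolist() for dx,dy in((-.025,.1),(.025,.1),(.01,-.1),(-.01,-.1))])
hsv=cv2.cvtColor(f,cv2.COLOR_BGR2HSV);print([(r,*hsv[r,235].tolist()) for r in range(40,56,2)])
E
```

```text
[0.56506649 0.08910619 0.22589702] [ 0.58087174  0.26530505 -0.16834267] 0.03470048079118495 17.2
side (238, 140, 70, 12) [[238, 140], [238, 151], [262, 151], [264, 147], [307, 148], [307, 140], [263, 143], [262, 140]]
[[-10.0, 103.0], [-55.0, 102.0], [-56.0, 35.0], [-40.0, 29.0], [-45.0, -92.0], [-12.0, -94.0], [-23.0, 32.0], [-11.0, 35.0]]
side (114, 0, 36, 8) [[114, 0], [117, 4], [127, 7], [142, 5], [149, 1]]
[[844.0, 643.0], [809.0, 623.0], [784.0, 578.0], [801.0, 521.0], [836.0, 499.0]]
pred side [[238.7, 150.8], [239.3, 138.7], [309.2, 141.7], [309.7, 146.5]]
top (442, 221, 55, 41) [[496, 232], [487, 221], [471, 232], [471, 239], [442, 258], [447, 261], [474, 241], [480, 244]]
[[-780.0, -63.0], [-756.0, -87.0], [-720.0, -54.0], [-721.0, -37.0], [-656.0, 20.0], [-668.0, 25.0], [-729.0, -33.0], [-743.0, -28.0]]
top (169, 200, 26, 54) [[184, 200], [182, 220], [180, 223], [174, 222], [169, 250], [188, 253], [194, 226], [188, 223], [193, 203]]
[[-17.0, -24.0], [-22.0, 26.0], [-19.0, 34.0], [-4.0, 34.0], [-6.0, 103.0], [-53.0, 103.0], [-54.0, 36.0], [-38.0, 31.0], [-40.0, -20.0]]
pred top [[188.2, 252.0], [167.8, 248.8], [190.2, 170.7], [198.1, 171.9]]
[(40, 21, 30, 119), (42, 22, 32, 120), (44, 21, 29, 122), (46, 14, 118, 128), (48, 13, 143, 82), (50, 13, 159, 77), (52, 13, 156, 80), (54, 15, 155, 82)]
```

```bash
python3 -c "
from station import arm
print(arm.job_done())"
```

```text
the job is handed in; nothing more can be done
None
```

I pried the lid up with the spatula blade and folded it back to about 1.8 rad. The spatula lies flat and lengthwise in the front compartment, about 5 mm from its middle, and the job was handed in at about 17 s with no verdict returned.

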